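# Reset the stop of a moxa stick gauge

## Robot

A 6-joint arm with a two-finger parallel gripper is mounted at the origin on the work surface. World frame = base frame: x ahead of the robot, y to its left, z up, the work surface at z = 0. Lengths are in m, angles in rad, forces in N, time in s.
With the tool pointing down it reaches from about 0.275 to 0.825 m from the base axis. Payload 4.9 kg.
Tool frame: the origin (TCP) lies between the finger pads; the fingertips stand 25 mm ahead of it and the grasp point (between the pads) lies 6 mm ahead of it; z points along the fingers, y is the line along which they close (so a half turn about z gives the same grasp; the last joint's range is limited). The gripper opens to 85 mm and grips with 20 to 120 N. Pads are 22 mm wide; open, the fingers measure 114 mm over their backs; the gripper's body (76 mm by 85 mm) begins 54 mm behind the grasp point. The pads swing forward as they close: fully open they stand 13 mm farther back than shut.
Start: joints at [0.978, 0.326, -0.193, 1.052, 0, 1.437], TCP at [0.244, 0.493, 0.256] pointing down, gripper open.
Joint ranges: [-2.65, 2.65], [-0.97, 1.79], [-1.3, 1.35], [-1.93, 2.1], [-1.47, 1.37], [-3.14, 3.14]. Speed limits (rad/s): [2.57, 2.57, 3.14, 3.14, 3.14, 3.14].

## Interface

Orientations are given as a rotation vector (axis times angle).
In Python, from workcell import arm gives the robot as it stands.
- The arm moves only by the tool move_arm, never from a script. Its argument "moves" is a list of rows, each a list of 7 numbers: the shift along the tool's x, y, z in units of 2.5 cm (1.0 is 2.5 cm), then the turn, a rotation vector about the tool's x, y, z in units of 0.1 rad (1.0 is 0.1 rad), then the opening, from 0 (shut) to 1 (fully open). A call has exactly 10 rows; each row shifts and turns the commanded pose from where the row before left it, along the tool's axes as they then stand; what a row does not reach is not made up. A row lasts 1/12 s, in which the tool goes at most 41.7 mm and 7.16 degrees, less where a joint would pass 70% of its speed; a pose out of reach is approached as far as the arm can. A call with a number of a shift or a turn outside -1 to 1 is refused whole. A call with a gripper value outside its range is refused whole. The fingers move at their own pace and stop on an object; the grip force is fixed at half the most. Time passes only in rows, so rows that do not move let the fingers close, or fill a call up. It gives the time, the measured TCP pose, the force, the opening and the grip force at its end, in the units of the state.
- arm.read_state(): the state, without advancing time (a new reading comes with each control period).
- arm.grab_frame(name): name is "scene" or "top" or "wrist"; returns the picture (400x640x3 uint8, blue, green, red); there is no depth.
- arm.camera_params(name): a dict with "fx", "fy", "cx", "cy" (pixels), "k1" (the pictures are not rectified: a ray, as slopes to the right and down, at radius r is drawn at 1 + k1 r^2 times it, then the intrinsics apply), "T" (4x4, takes a point from camera to world coordinates). Camera axes: x right, y up, looking along -z (the intrinsics and any distortion apply to the point x, -y, -z); pixel columns grow to the right and rows downward; lengths in m; the calibration is good to about 2 mm. A picture is of the moment at which its call begins: read the wrist's pose just before it. camera_params takes no time and is no camera call; for the wrist camera it gives the pose at the moment of the call.
- arm.hand_in(): hands the job in; it is judged then, once.
The state is a dict: "clock": time; "joint_positions": joint angles; "joint_velocities": joint speeds; "effort": joint torques, N m; "tcp_pos": TCP position; "tcp_rot": TCP orientation; "contact_force": force on the tool from outside, world axes, zero at the start; "wrist_torque": the same for the moment, N m; "opening": finger opening in m; "grasp_force": force on a finger pad.
Only numpy, scipy, OpenCV 4.12 (cv2) and the standard library are available. Lean on these libraries where they do the work, as an engineer would, in place of code of your own. Each camera call takes 0.05 s, during which the arm holds its last target. There are 200 camera calls.

## Task

On the two-lane wooden gauge for cutting moxa sticks, change the setting of the stop with the round knob: lift it out of its notch at one end of its lane and drop it into the last notch at the other end of the same lane, upright and fully down. Leave the stop with the flat tab as it is.

Things in the scene. Friction and masses are not known exactly. Their poses are not given: they have to be found in the camera images.
- gauge: Fixed board 200 (x) x 240 (y) x 12 mm; origin: centre of underside. Two lanes run along its y, at its x = -60 mm (near) and +40 mm (far). Each is two wooden combs, 56 mm across in all, with 16 mm wide round teeth (tops at z = 40 mm) and four 28 mm notches centred at y = -66, -22, 22, 66 mm, floors at z = 20 mm. On its +x side a low trough ends in steel guides at y = +-112 mm, 34 mm high.
- round_stop: Loose stop, 0.12 kg; origin: underside centre of its steel crossbar (56 x, 18 y, 12 z mm), which rests across both combs, axes as the gauge's. Stem to a dark ROUND wooden knob, 32 mm wide, 38 to 62 mm above origin: grip there. Thin arm to x = 53 mm. Not captive; lift over 20 mm to clear teeth. Starts in the near lane at y = +66 mm or the far lane at y = -66 mm (gauge frame).
- tab_stop: The other loose stop: same crossbar, stem, origin and axes, but its dark wooden grip is a FLAT upright tab, 12 (x) x 44 (y) mm, from 38 to 62 mm above the origin. It sits in the lane that the round stop is not in, in the notch at the end away from the round stop, and stays there.
There are look-alikes about, which are no part of the job. What is shaped like the tab_stop but yellow is not meant.

How it is judged:
By the outcome, as a careful person would: the job done as asked, in the order asked, and still so for the second after the job is handed in, with the robot touching nothing.
It also fails if it takes over 32 s, if anything falls off the work surface, if the arm or the gripper's body presses on something with over 40 N, if the wrist force passes 120 N, or if a joint passes its speed limit or range.

## Working session

There is one attempt and no reset: what is moved stays moved. The work goes in short steps, Python scripts to look and compute and a tool call to move; the robot and the scene stay as the last step left them, time stands still between calls to the robot, and variables do not carry over. Pictures are saved under pics/ and viewed, at most 10 in all, crops included, and the job is handed in when it is done.

Besides the shell and the picture viewer there is one more tool, called after ">>>" by a JSON object that holds its "method" and its "body". move_arm: Moves the arm, as the interface text tells. Its arguments: {"type":"object","properties":{"moves":{"type":"array","items":{"type":"array","items":{"type":"number"}}}},"required":["moves"]}

```bash
mkdir -p pics; ls
python3 - <<'E'
from workcell import arm
import cv2
for n in("top","scene"):
    cv2.imwrite(f"pics/{n}0.png",arm.grab_frame(n)); print(n,arm.camera_params(n))
print(arm.read_state())
E
```

```text
pics
top {'fx': 410.71754234574803, 'fy': 410.71754234574803, 'cx': 315.17475153883197, 'cy': 193.80704075232404, 'k1': -0.09446661563843213, 'T': array([[ 0.01029956,  0.99512445, -0.09808794,  0.36282466],
       [-0.99936998,  0.0135758 ,  0.03279234,  0.08617182],
       [ 0.03396409,  0.09768839,  0.99463733,  0.84417237],
       [ 0.        ,  0.        ,  0.        ,  1.        ]])}
scene {'fx': 478.3913806090522, 'fy': 478.3913806090522, 'cx': 320.1538659011858, 'cy': 187.9057342576342, 'k1': 0.04737233841423893, 'T': array([[ 0.78880634, -0.50540334,  0.34978853,  0.74945775],
       [ 0.61454555,  0.63844086, -0.46338648, -0.33616888],
       [ 0.01087779,  0.58048318,  0.81419958,  0.75421905],
       [ 0.        ,  0.        ,  0.        ,  1.        ]])}
{'clock': 0.1, 'joint_positions': array([ 9.77809150e-01,  3.26842375e-01, -1.93502494e-01,  1.05202043e+00,
       -4.02178657e-05,  1.43662411e+00]), 'joint_velocities': array([ 0.00083849, -0.00089017,  0.00275564, -0.0004943 , -0.00059218,
        0.00055832]), 'effort': array([ 1.42441618e-04, -4.44240189e+01,  2.63037783e+01,  7.87595927e-03,
       -1.37578259e-04,  6.18026164e-06]), 'tcp_pos': array([0.24329128, 0.49270602, 0.25558797]), 'tcp_rot': array([-7.14281380e-01, -3.05877946e+00,  2.32550809e-03]), 'contact_force': array([ 0.89254752, -0.01410559, -0.36359401]), 'wrist_torque': array([ 0.01678629,  0.01646968, -0.00212368]), 'grasp_force': 0.0, 'opening': 0.08547756278921582}
```

View pics/top0.png

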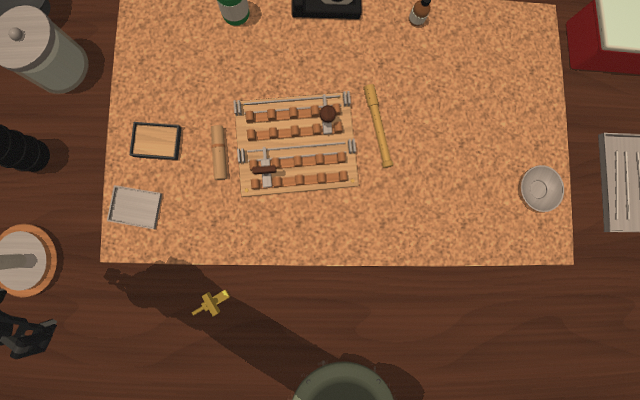

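View pics/scene0.png

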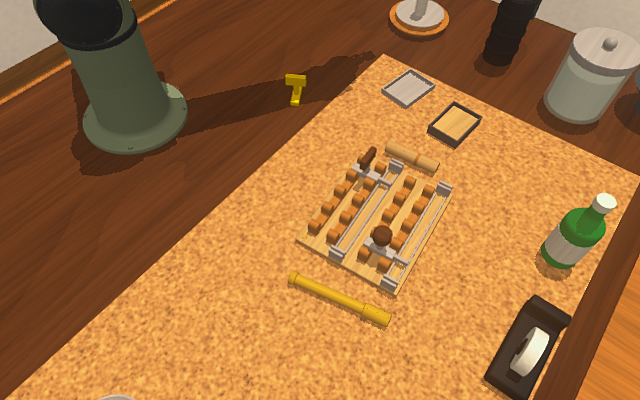

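The top view shows the round knob at about (328,114), in the far lane at its -y end. The tab stop is at about (265,170), in the near lane at the +y end. I'll zoom in to fit the gauge pose.

Run:
```python
import cv2
a=cv2.imread("pics/top0.png")[82:202,222:372]
cv2.imwrite("pics/c1.png",cv2.resize(a,None,fx=5,fy=5,interpolation=cv2.INTER_CUBIC))
a=cv2.imread("pics/scene0.png")[140:300,290:460]
cv2.imwrite("pics/c2.png",cv2.resize(a,None,fx=3.7,fy=3.7,interpolation=cv2.INTER_CUBIC))
```

```text
(no output)
```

View pics/c1.png

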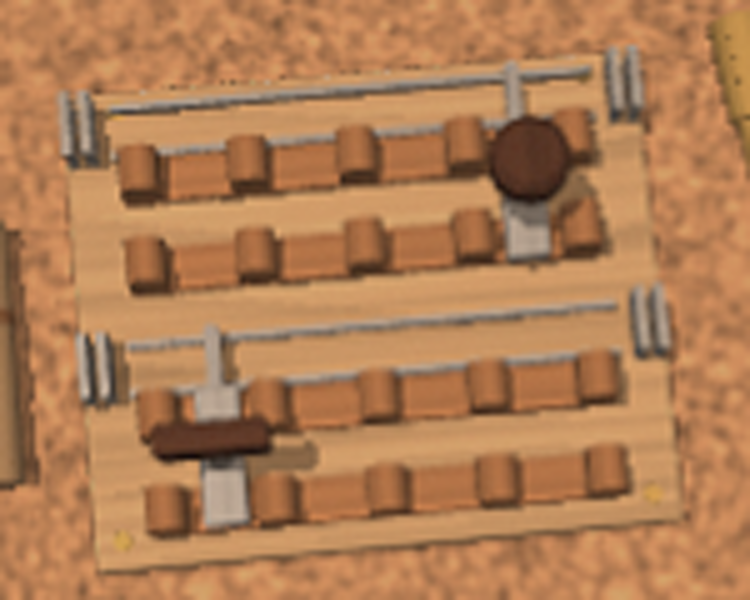

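View pics/c2.png

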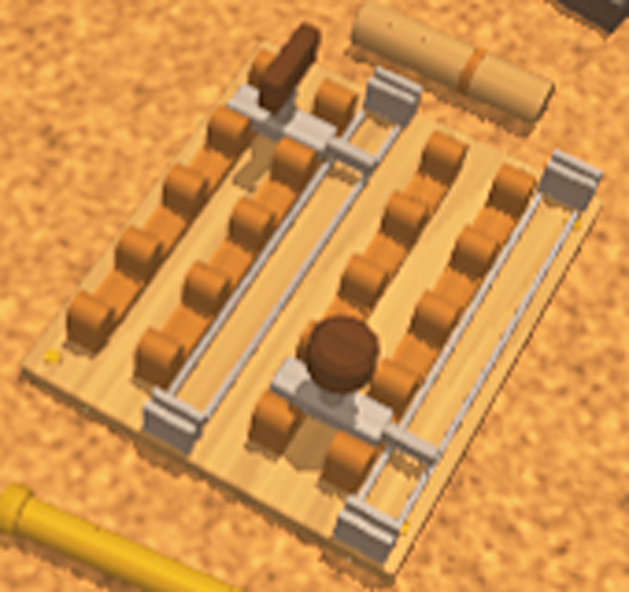

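The crops show clear board corners, the knob disc (c1 529,157; c2 343,350) and the tab (c1 211,437). I'll fit the gauge pose from both cameras.

```bash
cat > h.py <<'E'
import numpy as np, cv2
from workcell import arm
def proj(cam,P):
    T=cam["T"]; p=(np.atleast_2d(P)-T[:3,3])@T[:3,:3]
    s=np.c_[p[:,0],-p[:,1]]/-p[:,2:3]
    s=s*(1+cam["k1"]*(s**2).sum(1,keepdims=True))
    return s*[cam["fx"],cam["fy"]]+[cam["cx"],cam["cy"]]
def gw(g,q):
    c,s=np.cos(g[3]),np.sin(g[3]); q=np.atleast_2d(q)
    return np.c_[g[0]+c*q[:,0]-s*q[:,1],g[1]+s*q[:,0]+c*q[:,1],g[2]+q[:,2]]
E
python3 - <<'E'
from h import *
from scipy.optimize import least_squares
ct,cs=arm.camera_params("top"),arm.camera_params("scene")
mm=1e-3
top=[((100,570),(-100,120,6)),((683,520),(-100,-120,6)),((529,157),(40,-66,82)),((211,437),(-60,66,82))]
sc=[((22,370),(-100,-120,8)),((388,578),(100,-120,6)),((265,40),(-100,120,12)),((602,200),(100,120,8)),((343,350),(40,-66,82))]
def prep(l,o,f): return np.array([[(u+.5)/f-.5+o[0],(v+.5)/f-.5+o[1]] for (u,v),_ in l]),np.array([q for _,q in l])*mm
tu,tq=prep(top,(222,82),5); su,sq=prep(sc,(290,140),3.7)
r=lambda g:np.r_[(proj(ct,gw(g,tq))-tu).ravel(),(proj(cs,gw(g,sq))-su).ravel()]
for fix in(0,1):
    s=least_squares(r if fix==0 else lambda g:r([g[0],g[1],0,g[2]]),[.5,.15,0,0] if fix==0 else [.5,.15,0],loss="soft_l1")
    print(s.x)
g=[s.x[0],s.x[1],0,s.x[2]]; print(r(g).reshape(-1,2).round(1))
print(gw(g,np.array([[40,-66,20],[40,66,20],[-60,66,20]])*mm))
E
```

```text
[0.54936466 0.10007447 0.00099579 0.10273897]
[0.54933587 0.10031459 0.10243115]
[[-0.3  1. ]
 [-0.4  0.8]
 [ 0.3 -1.2]
 [-1.1  0.2]
 [-1.4  0.1]
 [ 0.4  1.6]
 [-0.9  0.2]
 [ 0.2  2. ]
 [ 0.8 -1.1]]
[[0.59587485 0.03875061 0.02      ]
 [0.58237757 0.17005873 0.02      ]
 [0.48290172 0.15983352 0.02      ]]
```

>>> {"method": "move_arm", "body": {"moves": [[-1,-0.48,0,0,0,0,1],[-1,-0.48,0,0,0,0,1],[-1,-0.48,0,0,0,0,1],[-1,-0.48,0,0,0,0,1],[-1,-0.48,0,0,0,0,1],[-1,-0.48,0,0,0,0,1],[-1,-0.48,0,0,0,0,1],[-1,-0.48,0,0,0,0,1],[-1,-0.48,0,0,0,0,1],[-1,-0.48,0,0,0,0,1]]}}

```text
clock: 0.93
tcp_pos: [0.415, 0.2735, 0.256]
tcp_rot: [-0.714, -3.059, 0.001]
contact_force: [0.7, -0.0, -0.1]
opening: 0.0855
grasp_force: 0.0
```

>>> {"method": "move_arm", "body": {"moves": [[-1,-0.48,0,0,0,0,1],[-1,-0.48,0,0,0,0,1],[-1,-0.48,0,0,0,0,1],[-1,-0.48,0,0,0,0,1],[-1,-0.48,0,0,0,0,1],[-1,-0.48,0,0,0,0,1],[-1,-0.48,0,0,0,0,1],[-1,-0.48,0,0,0,0,1],[-1,-0.48,0,0,0,0,1],[-1,-0.48,0,0,0,0,1]]}}

```text
clock: 1.77
tcp_pos: [0.586, 0.0553, 0.2558]
tcp_rot: [-0.714, -3.058, 0.0]
contact_force: [0.7, 0.2, 0.8]
opening: 0.0854
grasp_force: 0.0
```

>>> {"method": "move_arm", "body": {"moves": [[0,0,0.3,0,0,-0.93,1],[0,0,0.3,0,0,-0.93,1],[0,0,0.3,0,0,-0.93,1],[0,0,0.3,0,0,-0.93,1],[0,0,0.3,0,0,-0.93,1],[0,0,0.3,0,0,-0.93,1],[0,0,0,0,0,0,1],[0,0,0,0,0,0,1],[0,0,0,0,0,0,1],[0,0,0,0,0,0,1]]}}

```text
clock: 2.6
tcp_pos: [0.5859, 0.0565, 0.2118]
tcp_rot: [-0.154, 3.137, -0.0]
contact_force: [0.5, 0.3, -0.1]
opening: 0.0853
grasp_force: 0.0
```

```bash
cat >> h.py <<'E'
from scipy.spatial.transform import Rotation as R
G=[0.54934,0.10031,0,0.1024]
def delta(pos,yaw):
    "move still needed, in tool axes and move units; yaw = world angle of the tool's y"
    s=arm.read_state(); Rt=R.from_rotvec(s["tcp_rot"]); y=Rt.as_matrix()[:,1]; y0=np.arctan2(y[1],y[0])
    d=Rt.inv().apply(np.array(pos)-s["tcp_pos"])/.025
    x=np.array([np.sin(yaw),-np.cos(yaw),0]); 
    Rd=R.from_matrix(np.c_[-x if False else np.cross([np.cos(yaw),np.sin(yaw),0],[0,0,-1]),[np.cos(yaw),np.sin(yaw),0],[0,0,-1]])
    print("t",s["clock"],"pos",s["tcp_pos"].round(4),"yaw",round(y0,4),"F",s["contact_force"].round(1),"open",s["opening"].round(4),"grip",s["grasp_force"])
    print("shift",d.round(2),"turn",((Rt.inv()*Rd).as_rotvec()/.1).round(2))
E
sed -i '/x=np.array(\[np.sin/d; s/-x if False else //' h.py
python3 - <<'E'
from h import *
p=gw(G,[.04,-.066,.09])[0]; delta(p,G[3]+np.pi/2)
cam=arm.camera_params("wrist"); im=arm.grab_frame("wrist"); 
print(proj(cam,gw(G,[[.04,-.066,.082],[.04,-.066,.026],[-.1,-.12,.012],[.1,-.12,.012]])))
print(cam["T"].round(3)); cv2.imwrite("pics/w1.png",im)
E
```

```text
Traceback (most recent call last):
  File "h.py", line 18, in delta
    print("t",s["clock"],"pos",s["tcp_pos"].round(4),"yaw",round(y0,4),"F",s["contact_force"].round(1),"open",s["opening"].round(4),"grip",s["grasp_force"])
                                                                                                              ^^^^^^^^^^^^^^^^^^
AttributeError: 'float' object has no attribute 'round'
```

```bash
sed -i 's/s\["opening"\].round(4)/round(s["opening"],4)/' h.py
python3 - <<'E'
from h import *
p=gw(G,[.04,-.066,.09])[0]; delta(p,G[3]+np.pi/2)
cam=arm.camera_params("wrist"); im=arm.grab_frame("wrist"); 
print(proj(cam,gw(G,[[.04,-.066,.082],[.04,-.066,.026],[-.1,-.12,.012],[.1,-.12,.012]])).round(1))
print(cam["T"].round(3)); cv2.imwrite("pics/w1.png",im)
E
```

```text
t 2.6 pos [0.5859 0.0565 0.2118] yaw 1.6687 F [ 0.5  0.3 -0.1] open 0.0853 grip 0.0
shift [-0.33 -0.75  4.87] turn [-0.    0.01 -0.04]
[[295.3 212.2]
 [299.8 193.2]
 [230.3  21.1]
 [245.4 251.1]]
[[-0.097 -0.958 -0.271  0.518]
 [ 0.995 -0.093 -0.027  0.05 ]
 [ 0.001 -0.273  0.962  0.329]
 [ 0.     0.     0.     1.   ]]
```

View pics/w1.png

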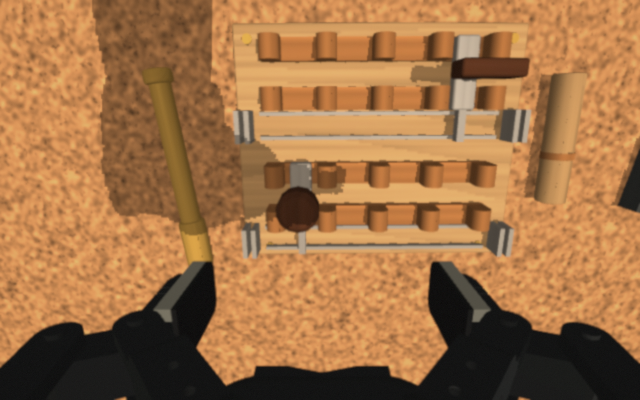

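The wrist view shows the knob at (298,209), board corners at (234,25) and (529,24), and the tab at (491,67). I'll refit with these.

Run:
```python
from h import *
from scipy.optimize import least_squares
cam=arm.camera_params("wrist")
u=np.array([[234,25],[529,24],[242,255],[298,208.5],[491,67]],float)
q=np.array([[-100,-120,12],[-100,120,12],[100,-120,12],[40,-66,82],[-60,66,82]])*1e-3
for free in (0,1):
    f=lambda g:(proj(cam,gw([g[0],g[1],g[3] if free else 0,g[2]],q))-u).ravel()
    s=least_squares(f,[.549,.1,.1,0],loss="soft_l1"); print(s.x.round(4)); print(f(s.x).reshape(-1,2).round(1).tolist())
    g=[s.x[0],s.x[1],0,s.x[2]]
    print(gw(g,np.array([[40,-66,20],[40,66,20]])*1e-3).round(4))
g=[s.x[0],s.x[1],0,s.x[2]]
```

```text
[0.5514 0.1021 0.1018 0.    ]
[[-1.5, -1.1], [-1.0, -0.1], [5.1, -1.9], [-0.5, 6.5], [6.1, 0.5]]
[[0.5979 0.0405 0.02  ]
 [0.5845 0.1718 0.02  ]]
[ 0.5508  0.1016  0.1021 -0.0053]
[[-0.5, -0.7], [-4.9, 0.2], [5.8, -4.7], [-0.5, 3.5], [1.9, 0.1]]
[[0.5973 0.0401 0.02  ]
 [0.5838 0.1714 0.02  ]]
```

Run:
```python
from h import *
from scipy.optimize import least_squares
cams=[arm.camera_params(n) for n in("top","scene","wrist")]
ob=lambda u,o,f:np.array([(u[0]+.5)/f-.5+o[0],(u[1]+.5)/f-.5+o[1]])
obs={"knob":[ob((529,157),(222,82),5),ob((343,350),(290,140),3.7),np.array([298,208.5])],
"tab":[ob((211,434),(222,82),5),None,np.array([491,66.])],
"c--":[ob((683,518),(222,82),5),ob((22,366),(290,140),3.7),np.array([234,24.5])],
"c-+":[ob((100,566),(222,82),5),ob((265,40),(290,140),3.7),np.array([529,23.5])]}
for n,us in obs.items():
    f=lambda P:np.concatenate([proj(c,P)[0]-u for c,u in zip(cams,us) if u is not None])
    s=least_squares(f,[.55,.1,.05]); print(n,s.x.round(4),f(s.x).round(1))
```

```text
knob [0.5948 0.04   0.076 ] [-0.6  0.3  0.3 -0.1 -0.3 -0. ]
tab [0.4845 0.1577 0.0814] [0.1 0.1 0.  0. ]
c-- [ 0.4641 -0.0271  0.0102] [-1.2 -0.   0.2  0.3 -0.4 -0.2]
c-+ [0.4408 0.2085 0.018 ] [-0.6 -0.3  0.4 -0.7 -0.5 -0.2]
```

>>> {"method": "move_arm", "body": {"moves": [[-0.16,-0.35,0.5,0,0,0,1],[-0.16,-0.35,0.5,0,0,0,1],[0,0,0.7,0,0,0,1],[0,0,0.7,0,0,0,1],[0,0,0.7,0,0,0,1],[0,0,0.7,0,0,0,1],[0,0,0.5,0,0,0,1],[0,0,0.13,0,0,0,1],[0,0,0,0,0,0,1],[0,0,0,0,0,0,1]]}}

```text
clock: 3.48
tcp_pos: [0.5954, 0.0394, 0.1002]
tcp_rot: [0.155, -3.137, 0.0]
contact_force: [-0.1, 0.7, -0.1]
opening: 0.0857
grasp_force: 0.0
```

Run:
```python
from h import *
delta([.5955,.0398,.076],1.6718)
cv2.imwrite("pics/w2.png",arm.grab_frame("wrist"))
```

```text
t 3.4833 pos [0.5954 0.0394 0.1002] yaw 1.6693 F [-0.1  0.7 -0.1] open 0.0857 grip 0.0
shift [-0.01  0.02  0.97] turn [-0.   -0.   -0.03]
```

View pics/w2.png

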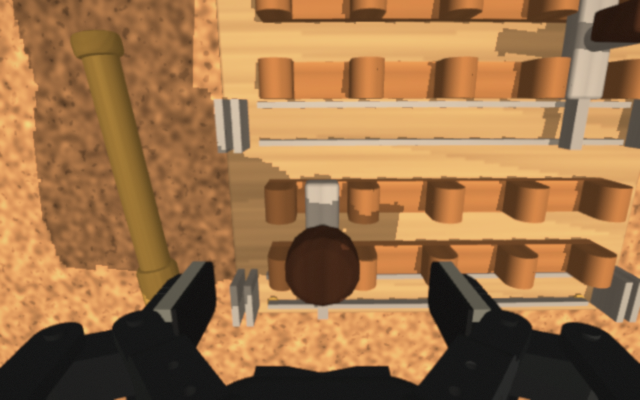

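The knob is centred between the pads at column 322, with the bar about mid-notch. Next I lower the last 24 mm and close.

>>> {"method": "move_arm", "body": {"moves": [[0,0,0.35,0,0,0,1],[0,0,0.35,0,0,0,1],[0,0,0.25,0,0,0,1],[0,0,0,0,0,0,1],[0,0,0,0,0,0,1],[0,0,0,0,0,0,0.7],[0,0,0,0,0,0,0.5],[0,0,0,0,0,0,0.3],[0,0,0,0,0,0,0],[0,0,0,0,0,0,0]]}}

```text
clock: 4.37
tcp_pos: [0.5956, 0.0398, 0.0773]
tcp_rot: [-0.156, 3.137, -0.001]
contact_force: [-0.1, -1.1, 1.3]
opening: 0.0298
grasp_force: 59.1
```

>>> {"method": "move_arm", "body": {"moves": [[0,0,0,0,0,0,0],[0,0,0,0,0,0,0],[0,0,0,0,0,0,0],[0,0,0,0,0,0,0],[0,0,-0.2,0,0,0,0],[0,0,-0.3,0,0,0,0],[0,0,-0.4,0,0,0,0],[0,0,-0.5,0,0,0,0],[0,0,-0.4,0,0,0,0],[0,0,0,0,0,0,0]]}}

```text
clock: 5.2
tcp_pos: [0.597, 0.0399, 0.1246]
tcp_rot: [-0.156, 3.133, -0.001]
contact_force: [0.8, 0.3, -0.7]
opening: 0.0302
grasp_force: 59.4
```

Run:
```python
from h import *
delta([.5955-.1320*np.sin(.1008),.0398+.132*np.cos(.1008),.121],1.6718)
cv2.imwrite("pics/w3.png",arm.grab_frame("wrist"))
```

```text
t 5.2 pos [0.597  0.0399 0.1246] yaw 1.6701 F [ 0.8  0.3 -0.7] open 0.0302 grip 59.37427162018139
shift [0.07 5.28 0.14] turn [-0.01  0.04 -0.02]
```

View pics/w3.png

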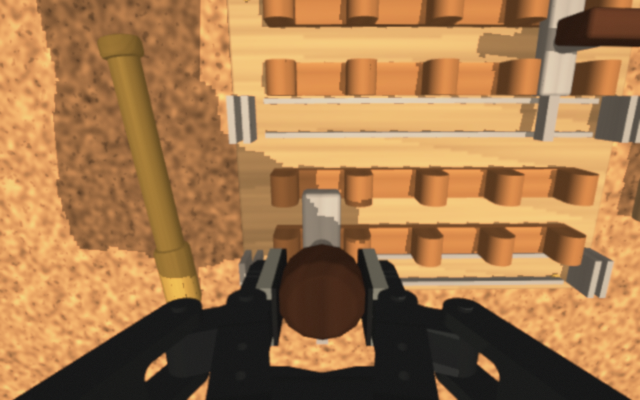

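The stop is held upright and lifted clear of the teeth. I'll carry it along the lane.

>>> {"method": "move_arm", "body": {"moves": [[0,0.3,0,0,0,0,0],[0,0.6,0,0,0,0,0],[0,0.8,0,0,0,0,0],[0,0.9,0,0,0,0,0],[0,0.9,0,0,0,0,0],[0,0.8,0,0,0,0,0],[0,0.6,0,0,0,0,0],[0,0.38,0,0,0,0,0],[0,0,0,0,0,0,0],[0,0,0,0,0,0,0]]}}

```text
clock: 6.08
tcp_pos: [0.5817, 0.1714, 0.1212]
tcp_rot: [0.157, -3.137, 0.001]
contact_force: [-0.4, -0.5, -2.0]
opening: 0.0301
grasp_force: 59.4
```

Run:
```python
from h import *
delta([.5955-.1320*np.sin(.1008),.0398+.132*np.cos(.1008),.121],1.6718)
w=arm.grab_frame("wrist");t=arm.grab_frame("top");s=arm.grab_frame("scene")
cv2.imwrite("pics/s4.png",cv2.resize(s[120:300,290:470],None,fx=3.3,fy=3.3,interpolation=cv2.INTER_CUBIC))
cv2.imwrite("pics/w4.png",w);cv2.imwrite("pics/t4.png",t)
```

```text
t 6.0833 pos [0.5817 0.1714 0.1212] yaw 1.6709 F [-0.4 -0.5 -2. ] open 0.0301 grip 59.44438923848793
shift [-0.02 -0.01  0.01] turn [-0.01 -0.01 -0.01]
```

View pics/w4.png

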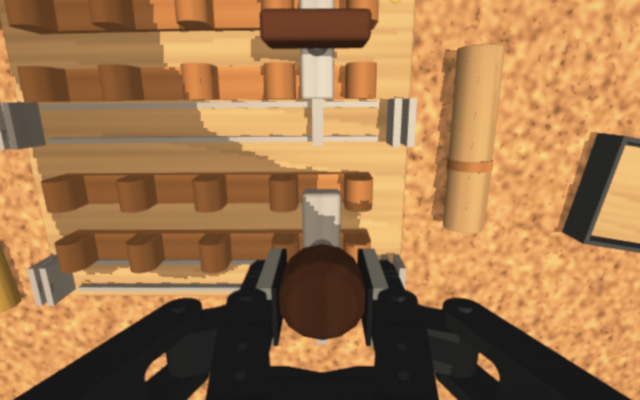

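The bar (columns 303–340) is centred over the end notch (teeth edges 297 and 345). I'll lower it.

>>> {"method": "move_arm", "body": {"moves": [[0,0,0.2,0,0,0,0],[0,0,0.25,0,0,0,0],[0,0,0.25,0,0,0,0],[0,0,0.25,0,0,0,0],[0,0,0.2,0,0,0,0],[0,0,0.2,0,0,0,0],[0,0,0.2,0,0,0,0],[0,0,0.15,0,0,0,0],[0,0,0,0,0,0,0],[0,0,0,0,0,0,0]]}}

```text
clock: 7.07
tcp_pos: [0.582, 0.1713, 0.079]
tcp_rot: [0.156, -3.137, 0.0]
contact_force: [-0.4, -0.1, -1.4]
opening: 0.0299
grasp_force: 59.4
```

Run:
```python
from h import *
delta([.5955-.1320*np.sin(.1008),.0398+.132*np.cos(.1008),.0768],1.6718)
```

```text
t 7.0667 pos [0.582  0.1713 0.079 ] yaw 1.67 F [-0.4 -0.1 -1.4] open 0.0299 grip 59.441453939653
shift [-0.01 -0.01  0.09] turn [-0.   -0.   -0.02]
```

>>> {"method": "move_arm", "body": {"moves": [[0,0,0.03,0,0,0,0],[0,0,0.03,0,0,0,0],[0,0,0.02,0,0,0,0],[0,0,0,0,0,0,0],[0,0,0,0,0,0,0],[0,0,0,0,0,0,0],[0,0,0,0,0,0,0],[0,0,0,0,0,0,0],[0,0,0,0,0,0,0],[0,0,0,0,0,0,0]]}}

```text
clock: 7.9
tcp_pos: [0.5822, 0.1713, 0.0774]
tcp_rot: [-0.156, 3.138, 0.0]
contact_force: [-0.1, 1.0, -0.4]
opening: 0.0301
grasp_force: 59.5
```

>>> {"method": "move_arm", "body": {"moves": [[0,0,0.02,0,0,0,0],[0,0,0.02,0,0,0,0],[0,0,0,0,0,0,0],[0,0,0,0,0,0,0],[0,0,0,0,0,0,0.4],[0,0,0,0,0,0,0.5],[0,0,0,0,0,0,0.7],[0,0,0,0,0,0,1],[0,0,0,0,0,0,1],[0,0,0,0,0,0,1]]}}

```text
clock: 8.73
tcp_pos: [0.5822, 0.1713, 0.0761]
tcp_rot: [0.156, -3.138, 0.0]
contact_force: [0.4, 0.7, 0.1]
opening: 0.0854
grasp_force: 0.0
```

>>> {"method": "move_arm", "body": {"moves": [[0,0,0,0,0,0,1],[0,0,0,0,0,0,1],[0,0,-0.3,0,0,0,1],[0,0,-0.6,0,0,0,1],[0,0,-0.9,0,0,0,1],[0,0,-0.9,0,0,0,1],[0,0,-0.9,0,0,0,1],[0,0,-0.9,0,0,0,1],[0,0,-0.5,0,0,0,1],[0,0,0,0,0,0,1]]}}

```text
clock: 9.57
tcp_pos: [0.5842, 0.1716, 0.2054]
tcp_rot: [-0.156, 3.131, 0.001]
contact_force: [0.9, -0.6, 1.9]
opening: 0.0855
grasp_force: 0.0
```

Run:
```python
from h import *
w=arm.grab_frame("wrist");s=arm.grab_frame("scene")
a=cv2.resize(w[:,150:550],(400,400)); b=cv2.resize(s[130:310,290:470],(400,400),interpolation=cv2.INTER_CUBIC)
cv2.imwrite("pics/f5.png",np.hstack([a,b]))
```

```text
(no output)
```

View pics/f5.png

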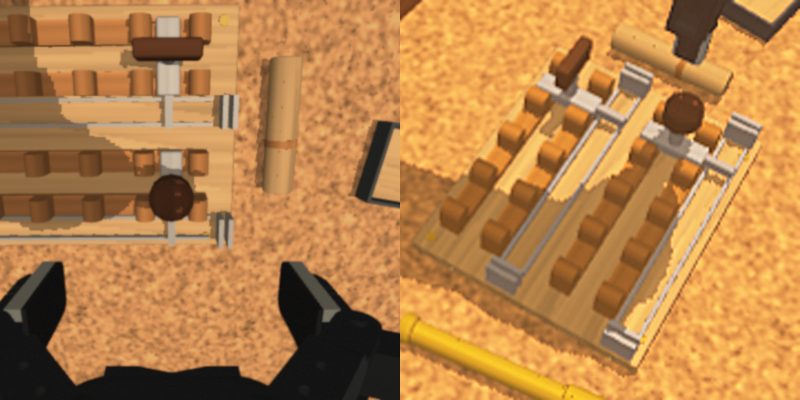

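The round stop is in the last far-lane notch at the +y end (knob about (171,198) in the left half). It is upright and down between the teeth, and the tab stop hasn't moved.

```bash
python3 -c "
from workcell import arm
print(arm.hand_in())"
```

```text
the job is handed in; nothing more can be done
None
```

I moved the round stop from the -y end notch of the far lane to the last notch at the +y end, where the last pictures show it upright and seated between the teeth; the tab stop was not touched, and the job was handed in after about 10 s of robot time.

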